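# Prime the canister filter under the tank

### The job

Prime the canister filter: with the fingertips gently press the blue priming button on its black lid all the way down, keep it down for a full second, then let it spring back up and withdraw. Press nothing else: leave the white and yellow buttons, the red power switch, the lid and everything standing or lying around undisturbed, and pick nothing up.

Things in the scene. Friction and masses are not known exactly. Their poses are not given: they have to be found in the camera images.
- prime_top (a point): centre of the top face of the blue priming button: an upright round cap, 32 mm across, flat on top, standing on the black filter lid in one of three places (white, yellow and blue trade places); up, its top is 36 mm above the lid and 221 mm above the shelf
- prime (a joint): how far the blue button is pressed straight down, m: 0 up, 0.012 fully down on its stop. A spring pushes back with 1 N at the start and 7 N fully down, rising evenly, and returns it to 0 when let go; even fully down the cap stands 24 mm above the lid
- prime_base: fixed dark round collar, 42 mm across and 12 mm high, through which the blue button slides; origin at the centre of its underside, on the lid
- bleed (a joint): press depth of the white air-bleed button, m: 0 up, 0.012 down; same size and spring as the blue one. Leave at 0
- bleed_top (a point): centre of the top face of the white button (32 mm across, 36 mm above the lid)
- unlock (a joint): press depth of the yellow hose-release button, m: 0 up, 0.012 down; same size and spring as the blue one. Leave at 0
- unlock_top (a point): centre of the top face of the yellow button (32 mm across, 36 mm above the lid)
- canister: heavy fixed grey canister filter, 184 mm across, with a black lid 200 mm across whose flat top is 185 mm above the shelf; two capped hose ports stick out of the lid's side along +x to 133 mm from the axis. Origin on its axis, at the shelf. The three buttons stand on the lid 56 mm from the axis, 97 mm from one another
- clip: loose aluminium tube clip, 34 x 14 x 13 mm high, lying on the lid near its middle between the three buttons; origin at the centre of its underside
- strip: grey plastic power strip box, fixed, 220 x 70 x 42 mm high; origin at the centre of its underside, long side along x
- toggle_tip (a point): tip of the short red toggle switch near the -x end of the power strip; leave it as it stands
- jar: loose white ceramic media jar, 84 mm across, 115 mm high; origin at the centre of its underside
- spare: loose spare blue button cap lying on the shelf in front of the filter, 32 mm across, 23 mm high: not the priming button; origin at the centre of its underside
- conditioner: loose green bottle, 60 mm across, 150 mm high; origin at the centre of its underside
- food: loose orange food tin, 70 mm across, 80 mm high; origin at the centre of its underside
- brush: loose cleaning brush, 180 mm long, lying on the shelf beyond the filter; long side along its x

How it is judged:
By the outcome, as a careful person would: the job done as asked, in the order asked, and still so for the second after the job is handed in, with the robot touching nothing.
It also fails if it takes over 32 s, if anything falls off the work surface, if the arm or the gripper's body presses on something with over 40 N, if the wrist force passes 120 N, or if a joint passes its speed limit or range.

### The arm

A 6-joint arm with a two-finger parallel gripper is mounted at the origin on the work surface. World frame = base frame: x ahead of the robot, y to its left, z up, the work surface at z = 0. Lengths are in mm, angles in rad, forces in N, time in s.
With the tool pointing down it reaches from about 425 to 950 mm from the base axis. Payload 3.5 kg.
Tool frame: the origin (TCP) lies on the centre line of the jaws, within the pads' length; the fingertips stand 8 mm ahead of it and the grasp point (between the pads) lies 11 mm behind it (tcp_to_tips is the distance from the TCP to the fingertips, in mm); z points along the fingers, x is the direction in which the jaws open and shut, and the axes are right-handed (so a half turn about z gives the same grasp; the last joint's range is limited). The gripper opens to 85 mm and grips with 20 to 120 N. Pads are 22 mm wide; open, the fingers measure 114 mm over their backs; the gripper's body (76 mm by 85 mm) begins 54 mm behind the grasp point. The pads swing forward as they close: fully open they stand 13 mm farther back than shut.
Start: joints at [1.11, 0.286, 1.577, -0, 1.279, -0.15], TCP at [206.392, 642.657, 239.325] pointing down, gripper open.
Joint ranges: [-2.77, 2.77], [-0.9, 2.22], [0.21, 2.48], [-1.53, 4.67], [0.24, 2.81], [-2.84, 2.84]. Speed limits (rad/s): [2.79, 2.79, 3.14, 3.14, 3.14, 3.14].

### API

Orientations are given as a 3x3 rotation matrix whose columns are the frame's x, y, z axes.
In Python, from plant import get_state, capture, camera_params, sign_off, find_in, outline_of, tcp_to_tips gives the robot as it stands.
- The arm moves only by the tool carry_out, never from a script. Its argument "rows" is a list that holds one entry, the list of rows, each a list of 6 numbers: the shift along the tool's x, y, z in mm, then the turn, a rotation vector about the tool's x, y, z in degrees. A call has 1 to 20 rows; each row is the pose to reach, as a shift and turn from the pose measured when the call began, along the tool's axes at that moment; what a row does not reach only later rows make up. A row lasts 1/10 s, in which the tool goes at most 50 mm and 8.59 degrees, less where a joint would pass 70% of its speed; a pose out of reach is approached as far as the arm can. A call with a gripper value outside its range is refused whole. "hand" is the finger opening in mm, from 0 to 85.4, set as the call begins (left out, the last holds). The fingers move at their own pace and stop on an object; "grip_force" is the grip in N (left out, the last holds). Time passes only in rows, so rows that repeat a pose let the fingers close. It gives the time, the measured TCP pose, the force and the opening at its end, in the units of the state.
- get_state(): the state, without advancing time (a new reading comes with each control period).
- capture(name): name is "scene" or "top"; returns (picture, depth): 420x560x3 uint8, red, green, blue; 420x560 float32, mm along the optical axis (not along the pixel's ray), 0 where there is no reading.
- camera_params(name): a dict with "K" (3x3 intrinsics, pixels), "R" (3x3) and "t" (3): a world point X has camera coordinates R X + t. Camera axes: x right, y down, z forward; pixel columns grow to the right and rows downward; lengths in mm; the calibration is good to about 2 mm. A picture is of the moment at which its call begins. camera_params takes no time and is no camera call.
- sign_off(): hands the job in, once; it reports no verdict.
Trained networks look in the newest picture that a camera, given by its name, has taken for a name from the list of things; names that differ only in an ending like _2 or _b are one class to them, and where a whole thing is asked for, a point or a joint stands for the part that bears it (a point fixed in the world has none). Each returns a list of dicts, best first, with "score" (0 to 1); they miss things now and then, are a little off and sometimes report something else, mostly with a low value. They report only what shows in the picture. A call takes as long as a camera call.
- find_in(target, camera): "centre" ([x, y, z] in mm, in world coordinates, good to about 4 mm: the middle of the surface that is visible of it).
- outline_of(target, camera): "mask" (420x560 bool, what is visible of it).
The state is a dict: "time_s": time; "joints": joint angles; "qvel": joint speeds; "joint_efforts": joint torques, N m; "ee_pos": TCP position; "tool_rot": TCP orientation; "force": force on the tool from outside, world axes, zero at the start; "moment": the same for the moment, N m; "width": opening from 0.0 (shut) to 1.0 (fully open).
Only numpy, scipy, OpenCV 4.12 (cv2) and the standard library are available. Lean on these libraries where they do the work, as an engineer would, in place of code of your own. Each camera call takes 0.05 s, during which the arm holds its last target.

## Working session

There is one attempt and no reset: what is moved stays moved. The work goes in short steps, Python scripts to look and compute and a tool call to move; the robot and the scene stay as the last step left them, time stands still between calls to the robot, and variables do not carry over. Pictures are saved under pics/ and viewed, and the job is handed in when it is done.

Besides the shell and the picture viewer there is one more tool, called after "Emit:" as name(argument=value, ...), one argument or row to a line, values as JSON. carry_out: Moves the arm, as the interface text tells. Its arguments: {"type":"object","properties":{"rows":{"type":"array","items":{"type":"array","items":{"type":"array","items":{"type":"number"}}}},"hand":{"type":"number"},"grip_force":{"type":"number"}},"required":["rows"]}

```bash
mkdir -p pics
python3 - <<'E'
from plant import *
import cv2,numpy as np
s=get_state();print(s['time_s'],s['ee_pos'],s['tool_rot'],s['force'],s['width'],tcp_to_tips)
for c in ['scene','top']:
    p,d=capture(c);cv2.imwrite(f'pics/{c}0.png',p[:,:,::-1]);np.save(f'{c}_d.npy',d);np.save(f'{c}_p.npy',p)
    for n in ['prime_top','bleed_top','unlock_top','clip','canister']:
        print(c,n,[(np.round(r['centre']),round(r['score'],2)) for r in find_in(n,c)][:3])
print(get_state()['time_s'])
E
```

```text
0.0 [206.08436207 642.10606627 237.92647801] [[ 3.05818807e-01  9.52089123e-01 -1.07703575e-03]
 [ 9.52086873e-01 -3.05820465e-01 -2.10453384e-03]
 [-2.33308335e-03 -3.81825578e-04 -9.99997205e-01]] [ 0.47028502  0.25640631 -0.70703261] 1.0062861884828178 8.0
scene prime_top [(array([614., -95., 221.]), 0.52)]
scene bleed_top [(array([521., -88., 219.]), 0.65)]
scene unlock_top [(array([568., -10., 224.]), 0.53)]
scene clip [(array([562., -62., 186.]), 0.39), (array([ 775., -156.,   83.]), 0.2)]
scene canister [(array([600., -42., 183.]), 0.63)]
top prime_top [(array([607., -92., 223.]), 0.55), (array([ 536., -373.,   46.]), 0.46)]
top bleed_top [(array([511., -90., 221.]), 0.57)]
top unlock_top [(array([562., -13., 220.]), 0.7), (array([752.,   3.,  97.]), 0.27)]
top clip [(array([562., -67., 189.]), 0.55)]
top canister [(array([556., -64., 185.]), 0.6)]
0.6
```

View pics/scene0.png

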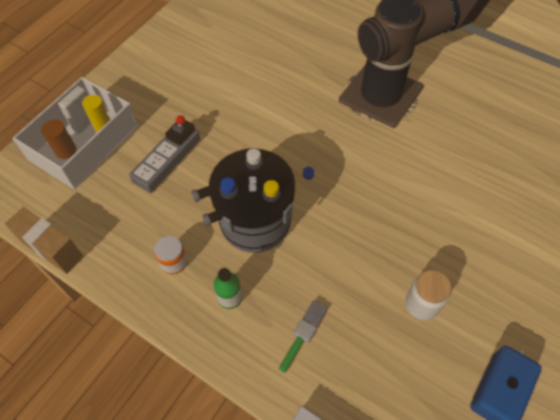

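View pics/top0.png

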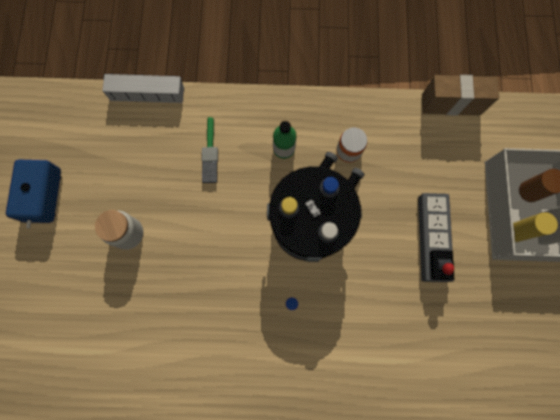

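Run:
```python
from plant import camera_params
import cv2,numpy as np
for c in ['scene','top']:
    P=camera_params(c);d=np.load(c+'_d.npy');p=np.load(c+'_p.npy');K=np.array(P['K']);R=np.array(P['R']);t=np.array(P['t'])
    v,u=np.mgrid[:420,:560];X=np.stack([(u-K[0,2])*d/K[0,0],(v-K[1,2])*d/K[1,1],d],-1)
    W=(X-t)@R
    for n,(x,y) in dict(blue=(609,-93),white=(515,-89),yel=(564,-12)).items():
        m=(d>0)&(abs(W[...,2]-221)<6)&(np.hypot(W[...,0]-x,W[...,1]-y)<28)
        q=W[m];print(c,n,m.sum(),q.mean(0).round(1),((q.min(0)+q.max(0))/2).round(1),np.ptp(q,axis=0).round(1),p[m].mean(0).round(), np.argwhere(m).mean(0).round())
    # heights of everything
    m=(d>0)&(W[...,2]>100);q=W[m]
    print('over 230:',[ (q[q[:,2]>230].min(0).round(),q[q[:,2]>230].max(0).round()) if (q[:,2]>230).any() else None])
    print('cam',(-R.T@t).round())
```

```text
scene blue 143 [611.3 -93.9 220.7] [610.2 -94.4 221. ] [30.8 29.7 11.8] [ 43.  62. 111.] [184. 227.]
scene white 133 [514.8 -91.8 220.8] [514.2 -92.7 220.7] [30.9 32.8 10.3] [161. 148. 133.] [154. 253.]
scene yel 154 [565.3  -9.1 220.8] [564.3  -9.5 220.3] [32.1 30.7  9.7] [166. 136.   1.] [187. 270.]
over 230: [(array([-177.,  -83.,  230.]), array([114., 334., 557.]))]
cam [1080.  364. 1218.]
top blue 179 [608.8 -93.5 220.6] [608.9 -93.8 220.7] [29.6 31.4 11.1] [27. 51. 97.] [185. 331.]
top white 191 [512.3 -91.1 220.8] [513.  -91.8 220.3] [31.3 30.7 10.2] [158. 152. 137.] [231. 329.]
top yel 182 [562.8  -8.6 220.9] [562.6  -8.5 220.7] [30.9 29.   7.9] [162. 139.  61.] [205. 289.]
over 230: [None]
cam [ 364.   13. 1068.]
```

Both cameras put the blue button on the lid at scene (228,186) and top (331,186). That is about (609.7, -94, 221), and the spacing and heights match the description. The other blue blob, at top (292,303), is the spare cap. Next I'll shut the fingers, rise and go over.

Emit:
carry_out(
  hand=0,
  grip_force=20,
  rows=[
    [[0, 0, -20, 0, 0, 0], [0, 0, -42, 0, 0, 0], [-15, 16, -50, 0, 0, 0], [-45, 48, -55, 0, 0, 0], [-75, 80, -55, 0, 0, 0], [-107, 113, -55, 0, 0, 0], [-140, 148, -55, 0, 0, 0], [-173, 183, -55, 0, 0, 0], [-206, 218, -55, 0, 0, 0], [-240, 253, -55, 0, 0, 0], [-273, 288, -55, 0, 0, 0], [-306, 323, -55, 0, 0, 0], [-340, 358, -55, 0, 0, 0], [-373, 394, -55, 0, 0, 0], [-406, 429, -55, 0, 0, 0], [-440, 464, -55, 0, 0, 0], [-473, 499, -55, 0, 0, 0], [-506, 534, -55, 0, 0, 0], [-535, 565, -55, 0, 0, 0], [-555, 586, -55, 0, 0, 0]],
  ],
)

```text
time_s: 2.6
ee_pos: [595.5, -67.8, 294.3]
tool_rot: [[0.308, 0.951, 0.0], [0.951, -0.308, -0.0], [-0.0, 0.0, -1.0]]
force: [1.2, -0.1, -0.5]
width: -0.009
```

Run:
```python
from plant import *
import numpy as np
s=get_state();R=np.array(s['tool_rot']);print(s['time_s'],s['ee_pos'],R.round(4),s['force'],s['width'],tcp_to_tips)
print(R.T@(np.array([609.7,-94,260])-s['ee_pos']))
```

```text
2.6 [595.51353612 -67.80966173 294.29641877] [[ 3.078e-01  9.514e-01  4.000e-04]
 [ 9.514e-01 -3.078e-01 -4.000e-04]
 [-3.000e-04  5.000e-04 -1.000e+00]] [ 1.18505923 -0.05591048 -0.49820942] -0.009302101638891077 8.0
[-20.54103215  21.54388683  34.31269233]
```

Emit:
carry_out(
  rows=[
    [[-8, 8, 5, 0, 0, 0], [-15, 16, 15, 0, 0, 0], [-20.5, 21.5, 30, 0, 0, 0], [-20.5, 21.5, 40, 0, 0, 0], [-20.5, 21.5, 48, 0, 0, 0], [-20.5, 21.5, 48, 0, 0, 0], [-20.5, 21.5, 48, 0, 0, 0]],
  ],
)

```text
time_s: 3.3
ee_pos: [609.5, -93.2, 246.3]
tool_rot: [[0.307, 0.952, 0.0], [0.952, -0.307, -0.0], [-0.0, 0.0, -1.0]]
force: [0.7, 0.7, 0.1]
width: -0.001
```

Run:
```python
from plant import *
import numpy as np,cv2
for i in range(1):
  ps=[]
  for c in ['scene','top']:
    p,d=capture(c); ps.append(p)
    P=camera_params(c);K=np.array(P['K']);Rc=np.array(P['R']);t=np.array(P['t'])
    v,u=np.mgrid[:420,:560];X=np.stack([(u-K[0,2])*d/K[0,0],(v-K[1,2])*d/K[1,1],d],-1)
    W=(X-t)@Rc
    m=(d>0)&(np.hypot(W[...,0]-610,W[...,1]+94)<24)&(W[...,2]>210)&(W[...,2]<265)
    q=W[m];print(c)
    for z in range(212,265,4):
        a=q[(q[:,2]>=z)&(q[:,2]<z+4)]
        if len(a): print(z,len(a),a.min(0).round(),a.max(0).round())
  s=get_state();R=np.array(s['tool_rot']);print(s['time_s'],s['ee_pos'],s['force'],s['width'])
  a=cv2.resize(ps[0][100:260,150:350],None,fx=2,fy=2);b=cv2.resize(ps[1][120:280,240:440],None,fx=2,fy=2)
  cv2.imwrite('pics/near.png',np.hstack([a,b])[:,:,::-1])
```

```text
scene
212 11 [607. -99. 212.] [626. -80. 216.]
216 36 [ 600. -111.  216.] [626. -80. 220.]
220 73 [ 595. -108.  220.] [624. -80. 224.]
224 3 [603. -98. 224.] [621. -89. 225.]
236 1 [618. -90. 239.] [618. -90. 239.]
240 3 [619. -96. 240.] [621. -90. 243.]
244 5 [ 613. -100.  245.] [619. -82. 247.]
248 8 [611. -99. 249.] [622. -80. 251.]
252 13 [ 615. -102.  252.] [621. -82. 256.]
256 5 [ 616. -102.  257.] [620. -82. 260.]
260 8 [618. -97. 261.] [622. -82. 264.]
264 1 [620. -91. 264.] [620. -91. 264.]
top
3.4 [609.9626263  -93.55496962 247.26107768] [-0.15150914 -0.7480818  -0.82406243] 0.0020330279851039313
```

View pics/near.png

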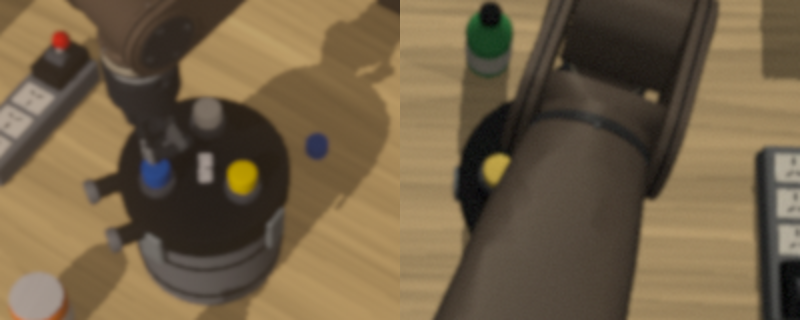

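The fingertips are at about z 238, over the blue cap (left half of the picture: cap at (155,172), fingers just above it). I'll go down gently.

Emit:
carry_out(
  rows=[
    [[0, 0, 5, 0, 0, 0], [0, 0, 10, 0, 0, 0], [0, 0, 13, 0, 0, 0], [0, 0, 15, 0, 0, 0], [0, 0, 17, 0, 0, 0], [0, 0, 19, 0, 0, 0], [0, 0, 21, 0, 0, 0], [0, 0, 23, 0, 0, 0], [0, 0, 24, 0, 0, 0], [0, 0, 25, 0, 0, 0], [0, 0, 25, 0, 0, 0]],
  ],
)

```text
time_s: 4.5
ee_pos: [610.0, -93.6, 222.7]
tool_rot: [[0.307, 0.952, 0.002], [0.952, -0.307, -0.001], [-0.0, 0.002, -1.0]]
force: [-2.0, -0.5, 3.7]
width: -0.002
```

Emit:
carry_out(
  rows=[
    [[0, 0, 1, 0, 0, 0], [0, 0, 2, 0, 0, 0], [0, 0, 3, 0, 0, 0], [0, 0, 4, 0, 0, 0], [0, 0, 4, 0, 0, 0]],
  ],
)

```text
time_s: 5.0
ee_pos: [610.1, -93.6, 219.0]
tool_rot: [[0.307, 0.952, 0.002], [0.952, -0.307, -0.001], [-0.0, 0.002, -1.0]]
force: [-1.9, 0.9, 5.9]
width: 0.0
```

Emit:
carry_out(
  rows=[
    [[0, 0, 0.7, 0, 0, 0], [0, 0, 1.4, 0, 0, 0], [0, 0, 2, 0, 0, 0], [0, 0, 2.5, 0, 0, 0], [0, 0, 2.5, 0, 0, 0]],
  ],
)

```text
time_s: 5.5
ee_pos: [610.1, -93.6, 217.2]
tool_rot: [[0.307, 0.952, 0.002], [0.952, -0.307, -0.001], [-0.0, 0.002, -1.0]]
force: [-3.7, 0.9, 6.3]
width: 0.0
```

Emit:
carry_out(
  rows=[
    [[0, 0, 0.5, 0, 0, 0], [0, 0, 1, 0, 0, 0], [0, 0, 1.5, 0, 0, 0], [0, 0, 1.5, 0, 0, 0], [0, 0, 1.5, 0, 0, 0]],
  ],
)

```text
time_s: 6.0
ee_pos: [610.2, -93.6, 217.1]
tool_rot: [[0.307, 0.952, 0.002], [0.952, -0.307, -0.001], [-0.001, 0.003, -1.0]]
force: [-3.8, 1.4, 8.6]
width: -0.001
```

Emit:
carry_out(
  rows=[
    [[0, 0, 0.7, 0, 0, 0], [0, 0, 1.4, 0, 0, 0], [0, 0, 2, 0, 0, 0], [0, 0, 2, 0, 0, 0], [0, 0, 2, 0, 0, 0]],
  ],
)

```text
time_s: 6.5
ee_pos: [610.2, -93.6, 217.0]
tool_rot: [[0.307, 0.952, 0.002], [0.952, -0.307, -0.002], [-0.001, 0.003, -1.0]]
force: [-5.0, 1.2, 10.3]
width: -0.001
```

Height is stuck at 217.0 while force has risen past 7 N, so the button is on its stop. I'll hold it there.

Emit:
carry_out(
  rows=[
    [[0, 0, 2.5, 0, 0, 0], [0, 0, 2.5, 0, 0, 0], [0, 0, 2.5, 0, 0, 0], [0, 0, 2.5, 0, 0, 0], [0, 0, 2.5, 0, 0, 0], [0, 0, 2.5, 0, 0, 0], [0, 0, 2.5, 0, 0, 0], [0, 0, 2.5, 0, 0, 0], [0, 0, 2.5, 0, 0, 0], [0, 0, 2.5, 0, 0, 0], [0, 0, 2.5, 0, 0, 0], [0, 0, 2.5, 0, 0, 0], [0, 0, 2.5, 0, 0, 0], [0, 0, 2.5, 0, 0, 0], [0, 0, 2.5, 0, 0, 0], [0, 0, 2.5, 0, 0, 0]],
  ],
)

```text
time_s: 8.1
ee_pos: [610.2, -93.6, 216.9]
tool_rot: [[0.307, 0.952, 0.003], [0.952, -0.307, -0.002], [-0.001, 0.003, -1.0]]
force: [-6.1, 0.5, 12.4]
width: 0.0
```

Held for 1.6 s on the stop at 10–12 N. Now I'll let go, going straight up along the tool axis, then withdraw.

Emit:
carry_out(
  rows=[
    [[0, 0, -2, 0, 0, 0], [0, 0, -5, 0, 0, 0], [0, 0, -9, 0, 0, 0], [0, 0, -14, 0, 0, 0], [0, 0, -20, 0, 0, 0], [0, 0, -30, 0, 0, 0], [0, 0, -45, 0, 0, 0], [0, 0, -65, 0, 0, 0], [0, 0, -80, 0, 0, 0], [10, -10, -85, 0, 0, 0], [30, -32, -85, 0, 0, 0], [60, -64, -85, 0, 0, 0], [93, -98, -85, 0, 0, 0], [126, -133, -85, 0, 0, 0], [160, -168, -85, 0, 0, 0], [193, -203, -85, 0, 0, 0], [220, -230, -85, 0, 0, 0], [235, -245, -85, 0, 0, 0], [240, -250, -85, 0, 0, 0], [240, -250, -85, 0, 0, 0]],
  ],
)

```text
time_s: 10.1
ee_pos: [444.8, 212.3, 300.8]
tool_rot: [[0.305, 0.952, 0.003], [0.952, -0.305, -0.002], [-0.001, 0.003, -1.0]]
force: [0.4, -0.9, -0.0]
width: -0.003
```

Run:
```python
from plant import *
import numpy as np,cv2
ps=[]
for c in ['scene','top']:
    p,d=capture(c); ps.append(p)
    P=camera_params(c);K=np.array(P['K']);Rc=np.array(P['R']);t=np.array(P['t'])
    v,u=np.mgrid[:420,:560];X=np.stack([(u-K[0,2])*d/K[0,0],(v-K[1,2])*d/K[1,1],d],-1)
    W=(X-t)@Rc
    for n,(x,y) in dict(blue=(610,-94),white=(514,-92),yel=(564,-9)).items():
        m=(d>0)&(np.hypot(W[...,0]-x,W[...,1]-y)<9)&(W[...,2]>195)&(W[...,2]<240)
        print(c,n,m.sum(),np.median(W[m],axis=0).round(1) if m.any() else None)
s=get_state();print(s['time_s'],s['ee_pos'],s['force'])
cv2.imwrite('pics/end.png',cv2.resize(np.hstack(ps),(800,300))[:,:,::-1])
```

```text
scene blue 45 [608.9 -93.6 221.5]
scene white 39 [514.  -92.3 221.5]
scene yel 46 [564.   -8.6 221.8]
top blue 60 [610.3 -94.3 221.2]
top white 59 [513.6 -92.4 221.2]
top yel 59 [564.4  -8.4 221.1]
10.2 [445.77463882 211.10513662 300.80406584] [-0.16121204 -0.50817816  0.14073838]
```

View pics/end.png

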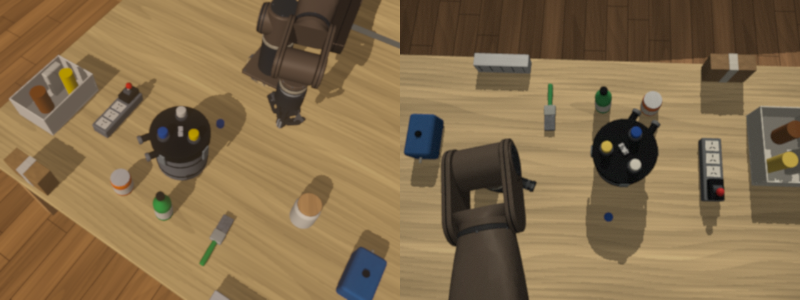

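The arm is clear, with the buttons at top-view (635,132) blue, (635,165) white and (606,147) yellow. All three are up at about 221 mm. The clip, spare cap, bottle, tin and brush are where they were.

```bash
python3 -c "
from plant import *
print(sign_off())"
```

```text
the job is handed in; nothing more can be done
None
```

I primed the filter and handed the job in at about 10.2 s. With the shut fingertips I pressed the blue button at (610, -94) mm down until its height stopped changing. That was 12 mm below its raised height. I held it there for at least 1.6 s at about 10–12 N, above the 7 N spring force, then lifted straight up and withdrew.

- **Buttons:** both cameras show the blue, white and yellow buttons all up at 221–222 mm.
- **Surroundings:** by eye, the final picture shows the clip, spare cap, toggle switch and loose items where they were. I did not measure them individually.
- **Forces:** the highest reading I saw was about 12 N vertical, with up to 6 N sideways while pressing. The force was back to about zero at the end.
- **Failed or disagreeing checks:** no final check failed. Before pressing, the arm hid the button from the top camera, so only the scene camera confirmed the fingers were over it. At the start, the top camera also reported a second, lower-scored "blue button" far from the filter at (536, -373), which I discarded.

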